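# Zero the parcel scale and put its check weight away

## Robot

A 6-joint arm with a two-finger parallel gripper is mounted at the origin on a cart in front of the work surface, level with it; the furniture and walls round the work are solid. World frame = base frame: x ahead of the robot, y to its left, z up, the work surface at z = 0. Lengths are in m, angles in degrees, forces in N, time in s.
With the tool pointing down it reaches from about 0.4 to 0.825 m from the base axis. Payload 7 kg.
Tool frame: the origin (TCP) lies on the centre line of the jaws, within the pads' length; the fingertips stand 22 mm ahead of it and the grasp point (between the pads) lies 3 mm ahead of it (ctrl.finger_overhang is the distance from the TCP to the fingertips, in m); z points along the fingers, y is the line along which they close (so a half turn about z gives the same grasp; the last joint's range is limited). The gripper opens to 88 mm and grips with 3 to 60 N. Pads are 19 mm wide; open, the fingers measure 130 mm over their backs; the gripper's body (78 mm by 193 mm) begins 47 mm behind the grasp point.
Start: joints at [93.512, 20.546, 0.682, 0, -70.136, -16.507], TCP at [0.152, 0.658, 0.249] pointing down, gripper open.
Joint ranges: [-176.03, 176.03], [-82.01, 121.73], [-58.28, 71.71], [-173.87, 95.51], [-174.79, -0.11], [-173.66, 173.66]. Speed limits (degrees/s): [136.94, 136.94, 172.46, 180, 180, 180].

## Interface

Orientations are given as [roll, pitch, yaw] about the fixed x, y, z axes, in that order (R = Rz(yaw) Ry(pitch) Rx(roll)).
In Python, from plant import ctrl gives the robot as it stands. The module is installed in compiled form; this text tells all that it offers.
- The arm moves only by the shell command python3 -m creep 'ROWS'. ROWS is JSON, a list of rows, each an object with "grip": the closure, from 0 (fully open) to 1 (shut); "delta_pos": the shift along the tool's x, y, z scaled (see below), a list of three; "rotation": the turn, a rotation vector about the tool's x, y, z scaled (see below), a list of three. A call has 1 to 5 rows; each row is the pose to reach, as a shift and turn from the pose commanded when the call began, along the tool's axes at that moment; what a row does not reach only later rows make up. The controller multiplies each number of a shift by 10 cm and each number of a turn by pi/2 rad. A row lasts 1/10 s, in which the tool goes at most 50 mm and 8.59 degrees, less where a joint would pass 70% of its speed; a pose out of reach is approached as far as the arm can. A call with a number of a shift or a turn outside -1 to 1 is refused whole. A call with a gripper value outside its range is refused whole. The fingers move at their own pace and stop on an object; the grip force is fixed at half the most. Time passes only in rows, so rows that repeat a pose let the fingers close. It gives the time, the measured TCP pose, the force, the opening and the grip force at its end, in the units of the state.
- ctrl.get_obs(): the state, without advancing time (a new reading comes with each control period).
- ctrl.snapshot(name): name is "scene" or "side" or "wrist"; returns a dict with "color" (400x640x3 uint8, red, green, blue), "intrinsics" (3x3 intrinsics, pixels), "R" (3x3) and "t" (3): a world point X has camera coordinates R X + t. Camera axes: x right, y down, z forward; pixel columns grow to the right and rows downward; lengths in m; the calibration is good to about 2 mm. A picture is of the moment at which its call begins. There is no depth.
- ctrl.close_job(): hands the job in; it is judged then, once.
The state is a dict: "clock": time; "joint_pos": joint angles; "qvel": joint speeds; "tau": joint torques, N m; "tool_pos": TCP position; "orientation": TCP orientation; "force": force on the tool from outside, world axes, zero at the start; "moment": the same for the moment, N m; "opening": finger opening in m; "gripper_force": force on a finger pad.
Only numpy, scipy, OpenCV 4.12 (cv2) and the standard library are available. Lean on these libraries where they do the work, as an engineer would, in place of code of your own. Each camera call takes 0.05 s, during which the arm holds its last target. There are 200 camera calls.

## Task

Lift the blue check weight off the scale, set it down upright on the bare table without dropping it and let go; then, with the pan empty, press the red, the white and the green key of the scale in that order, each fully down and up again before the next, without pressing the yellow key. Then take the weight by its ends and lower it gently, upright, into the blue slot of the rack, fully down and between the slot's walls over its whole length. Leave everything else where it is.

Things in the scene. Friction and masses are not known exactly. Their poses are not given: they have to be found in the camera images.
- weight_blue: the blue check weight: enamelled metal block 56 x 32 x 45 mm (x, y, z) with rounded edges and a small round steel plug in its top, about 0.5 kg; origin at the centre of its underside, x along its 56 mm length, z up
- scale: the grey parcel scale, 215 x 205 mm (x, y), fixed, top 36 mm above the table, with four round keys in a row along its front edge, at x = -78 mm; origin under its centre, x from the keys towards the pan
- pan_center (a point): centre of the upper face of the scale's steel pan, 42 mm above the table, axes as the scale. Two upright metal guards (3 mm thick, 64 mm long in x, 45 mm high, like the blue weight) stand on it at y = +-35.5 mm, close to both ends of the weight: here it can only be taken across its 32 mm width; front and back are open
- slot_blue: storage slot with blue colour plates, one of three equal slots side by side on a rack, 58 mm apart along y (order changes); fixed, origin at the centre of its underside, x along the slot. Two walls 70 mm long, inner faces at y = +-19 mm, outer +-24 mm, with flared lips up to 51 mm above the origin; both ends are open, the 108 mm long floor runs on beyond them
- blue_floor (a point): middle of the blue slot's floor, 6 mm above the slot's origin and 10 mm above the table; axes as the slot. The blue weight belongs here lengthwise; its top is then level with the lips, so it can only be held by its two ends. The rack under the slots is a dark plate 126 x 186 x 4 mm
- slot_yellow: the same kind of slot with yellow plates; the yellow weight stands in it
- slot_red: the same kind of slot with red plates; empty
- weight_yellow: the yellow check weight, 56 x 32 x 38 mm, in its own slot; origin at the centre of its underside; leave alone
- carton: small white closed carton 60 x 110 x 46 mm, origin at the centre of its underside; leave alone
- label_roll: roll of white labels lying flat, 96 mm across, 50 mm high, origin at the centre of its underside; leave alone
- tape_roll: roll of light brown tape lying flat, 105 mm across, 48 mm high, origin at the centre of its underside; leave alone
- marker: white marker pen with a blue cap, lying along its y axis, 17 x 135 x 16 mm, origin at the centre of its underside; leave alone
- key_red (a joint): travel of the red spring key on the scale, m: 0 up, 0.005 fully down (about 4.5 N)
- key_red_top (a point): centre of the top face of the red key, a round cap 22 mm in diameter; keys stand 45 mm apart, in an order that changes
- key_white (a joint): travel of the white spring key on the scale, m: 0 up, 0.005 fully down (about 4.5 N)
- key_white_top (a point): centre of the top face of the white key, a round cap 22 mm in diameter; keys stand 45 mm apart, in an order that changes
- key_green (a joint): travel of the green spring key on the scale, m: 0 up, 0.005 fully down (about 4.5 N)
- key_green_top (a point): centre of the top face of the green key, a round cap 22 mm in diameter; keys stand 45 mm apart, in an order that changes
- key_yellow (a joint): travel of the yellow spring key on the scale, m: 0 up, 0.005 fully down (about 4.5 N)
- key_yellow_top (a point): centre of the top face of the yellow key, a round cap 22 mm in diameter; keys stand 45 mm apart, in an order that changes

How it is judged:
By the outcome, as a careful person would: the job done as asked, in the order asked, and still so for the second after the job is handed in, with the robot touching nothing.
It also fails if it takes over 61 s, if anything falls off the work surface, if the arm or the gripper's body presses on something with over 40 N, if the wrist force passes 120 N, or if a joint passes its speed limit or range.

## Working session

There is one attempt and no reset: what is moved stays moved. The work goes in short steps, Python scripts to look and compute and a shell command to move; the robot and the scene stay as the last step left them, time stands still between calls to the robot, and variables do not carry over. Pictures are saved under pics/ and viewed, at most 12 in all, crops included, and the job is handed in when it is done.

```bash
mkdir -p pics
cat > h.py <<'E'
import numpy as np, cv2
from plant import ctrl
from scipy.spatial.transform import Rotation as Ro
def snap(n,f=None):
    s=ctrl.snapshot(n); 
    if f: cv2.imwrite('pics/'+f,s['color'][:,:,::-1])
    return s
def ray(s,uv,z):
    K,R,t=map(np.array,(s['intrinsics'],s['R'],s['t']))
    c=-R.T@t; d=R.T@np.linalg.inv(K)@np.array([uv[0],uv[1],1.])
    return c+d*(z-c[2])/d[2]
def proj(s,X):
    p=np.array(s['intrinsics'])@(np.array(s['R'])@np.array(X)+s['t']); return p[:2]/p[2]
E
python3 - <<'E'
from h import *
for n in ('scene','side','wrist'):
    s=snap(n,n+'0.png'); R=np.array(s['R']); print(n,-R.T@s['t'],R[2])
o=ctrl.get_obs(); print(o)
E
```

```text
scene [-0.05532636 -0.56007718  1.20916711] [ 0.4408745   0.45136663 -0.77582075]
side [1.42993965 0.49295971 0.77434083] [-0.70867058 -0.35766237 -0.60816415]
wrist [0.2299478  0.63828315 0.38324816] [-0.28998706  0.06657531 -0.95471212]
{'clock': 0.15, 'joint_pos': array([ 9.35106077e+01,  2.05822143e+01,  6.48194668e-01, -1.54220980e-02,
       -7.01362489e+01, -1.65064363e+01]), 'qvel': array([ 0.11098446, -0.23416855,  0.18965794,  0.09962094, -0.03217555,
        0.07919978]), 'tau': array([-1.99920614e-03, -5.83277106e+01,  2.93291706e+01,  7.00128347e+00,
        8.81085318e-03, -1.15862335e-04]), 'tool_pos': array([0.15174056, 0.65738785, 0.24785108]), 'orientation': array([ 1.79928508e+02, -6.06449238e-03, -1.30010739e+01]), 'force': array([-0.12163188, -0.50725426, -0.24569073]), 'moment': array([ 0.01545338,  0.00416191, -0.03419418]), 'gripper_force': 0.0, 'opening': 0.08781974252580055}
```

View pics/scene0.png

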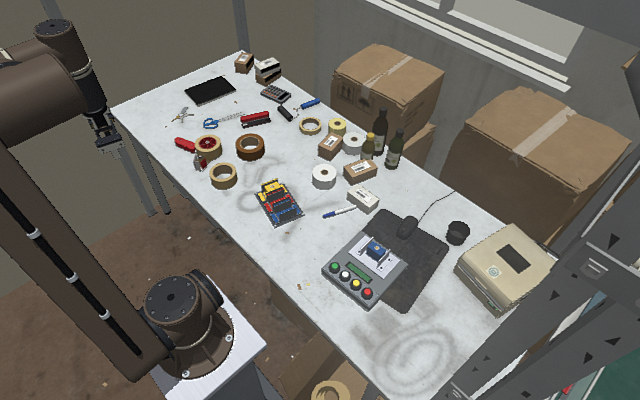

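View pics/side0.png

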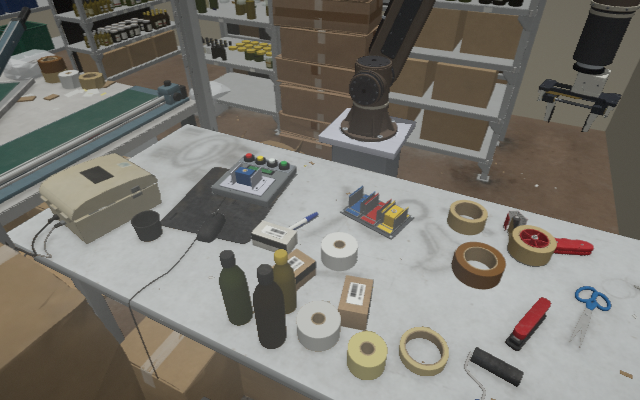

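The scene view shows the scale near (370,262), with its keys from left to right: green (335,267), white (346,275), yellow (356,283), red (368,293). The blue weight is at (376,248). The rack is near (280,203), with the blue slot nearest (287,214), then red, then yellow. The side view shows the same layout.

```bash
cat >> h.py <<'E'
def mask(s,col,box):
    h=cv2.cvtColor(s['color'],cv2.COLOR_RGB2HSV).astype(int); H,S,V=h[...,0],h[...,1],h[...,2]
    m={'red':((H<8)|(H>172))&(S>140)&(V>70),'green':(H>45)&(H<90)&(S>110)&(V>50),'yellow':(H>20)&(H<34)&(S>130)&(V>110),
       'blue':(H>98)&(H<125)&(S>120)&(V>50),'white':(S<40)&(V>190)}[col]
    o=np.zeros(m.shape,np.uint8); x0,y0,x1,y1=box; o[y0:y1,x0:x1]=m[y0:y1,x0:x1]; return o
def blobs(m,amin=8):
    n,_,st,c=cv2.connectedComponentsWithStats(m); return [(st[i,4],c[i].round(1)) for i in range(1,n) if st[i,4]>=amin]
def tri(a,ua,b,ub):
    P=[np.array(s['intrinsics'])@np.c_[np.array(s['R']),s['t']] for s in (a,b)]
    X=cv2.triangulatePoints(P[0],P[1],np.array(ua,float).reshape(2,1),np.array(ub,float).reshape(2,1)); return (X[:3]/X[3]).ravel()
E
python3 - <<'E'
from h import *
a,b=snap('scene'),snap('side')
for c in ('red','yellow','green','white','blue'):
    A=blobs(mask(a,c,(315,230,415,312))); B=blobs(mask(b,c,(205,145,300,205)))
    print(c,A,B)
for c in ('red','yellow','blue'):
    print('rack',c,blobs(mask(a,c,(250,175,310,235))),blobs(mask(b,c,(335,180,415,240))))
for s,n,bx in ((a,'scene',(255,170,425,315)),(b,'side',(205,145,425,245))):
    x0,y0,x1,y1=bx; k=4 if n=='scene' else 3
    cv2.imwrite(f'pics/{n}crop.png',cv2.resize(s['color'][y0:y1,x0:x1,::-1],None,fx=k,fy=k,interpolation=cv2.INTER_CUBIC))
E
```

```text
red [(np.int32(34), array([367. , 291.3]))] [(np.int32(17), array([248.4, 155.3]))]
yellow [(np.int32(34), array([355.7, 282.5]))] [(np.int32(21), array([259.7, 157.8]))]
green [(np.int32(28), array([334.4, 265.4]))] [(np.int32(16), array([283.1, 162.4]))]
white [(np.int32(2063), array([330.7, 271.5])), (np.int32(634), array([373.3, 258.6])), (np.int32(11), array([383.5, 255.1])), (np.int32(25), array([344.8, 273.8])), (np.int32(99), array([380.8, 306.2]))] [(np.int32(15), array([271.3, 159.1])), (np.int32(301), array([250.3, 185.7]))]
blue [(np.int32(95), array([376.5, 248.4]))] [(np.int32(66), array([244.8, 170.8]))]
rack red [(np.int32(43), array([278.8, 199.5])), (np.int32(31), array([267.7, 207.1]))] [(np.int32(8), array([381. , 203.2])), (np.int32(66), array([373. , 212.8])), (np.int32(27), array([367.6, 219.8]))]
rack yellow [(np.int32(115), array([272.9, 187.4])), (np.int32(32), array([261.2, 196.3]))] [(np.int32(124), array([394.1, 211.8])), (np.int32(16), array([387.6, 225.8])), (np.int32(46), array([384.8, 228.5]))]
rack blue [(np.int32(10), array([278.2, 203.3])), (np.int32(25), array([296.4, 208.7])), (np.int32(39), array([283.2, 211.3])), (np.int32(31), array([274.2, 217.8]))] []
```

View pics/scenecrop.png

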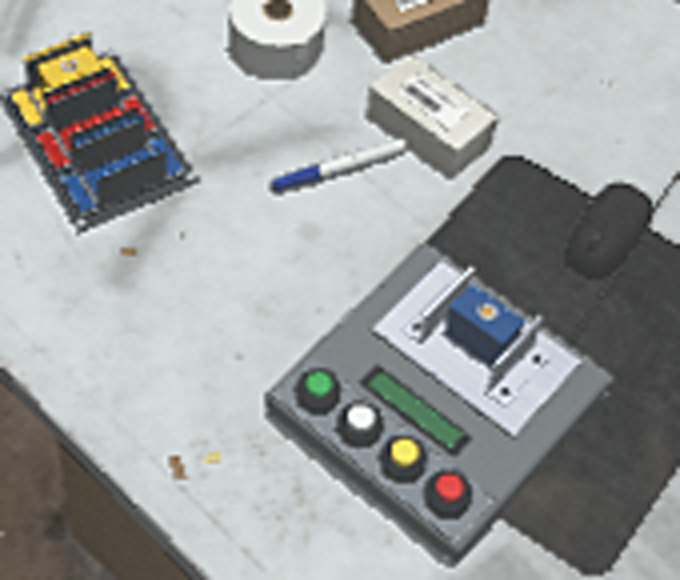

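The crop confirms the key order and shows the weight standing between the guards. The rack is at the upper left, with the blue slot towards the scale. The pixels are coarse, so I'll triangulate roughly and then use the wrist camera.

Run:
```python
from h import *
a,b=snap('scene'),snap('side')
K={}
for c,p,q in (('r',(367,291.3),(248.4,155.3)),('y',(355.7,282.5),(259.7,157.8)),('w',(344.8,273.8),(271.3,159.1)),('g',(334.4,265.4),(283.1,162.4))):
    K[c]=tri(a,p,b,q); print(c,K[c].round(4),ray(a,p,.048).round(4),ray(b,q,.048).round(4))
print('weight',ray(a,(376,247),.075))
# rack plate corners, from crop
for u,v in ((200,181),(81,231),(5,95),(88,36)): print(ray(a,(255+u/4,170+v/4),.004).round(4))
```

```text
r [ 0.471  -0.2649  0.0517] [ 0.4727 -0.2639  0.048 ] [ 0.466  -0.2687  0.048 ]
y [ 0.4675 -0.2202  0.0518] [ 0.4691 -0.2188  0.048 ] [ 0.4626 -0.2242  0.048 ]
w [ 0.4626 -0.1763  0.0558] [ 0.466  -0.1735  0.048 ] [ 0.4522 -0.1838  0.048 ]
g [ 0.4606 -0.1311  0.0541] [ 0.4632 -0.1286  0.048 ] [ 0.4526 -0.1366  0.048 ]
weight [ 0.60199314 -0.18345556  0.075     ]
[0.5534 0.1135 0.004 ]
[0.4352 0.1449 0.004 ]
[0.4845 0.3195 0.004 ]
[0.5936 0.3244 0.004 ]
```

```bash
python3 -m creep '[{"grip":0,"delta_pos":[0.2,0.14,-0.06],"rotation":[0,0,0.08]},{"grip":0,"delta_pos":[0.4,0.28,-0.12],"rotation":[0,0,0.16]},{"grip":0,"delta_pos":[0.6,0.42,-0.18],"rotation":[0,0,0.24]},{"grip":0,"delta_pos":[0.8,0.56,-0.24],"rotation":[0,0,0.32]},{"grip":0,"delta_pos":[1,0.7,-0.3],"rotation":[0,0,0.4]}]'
python3 -m creep '[{"grip":0,"delta_pos":[0.2,0,0],"rotation":[0,0,0.08]},{"grip":0,"delta_pos":[0.4,0,0],"rotation":[0,0,0.16]},{"grip":0,"delta_pos":[0.6,0,0],"rotation":[0,0,0.24]},{"grip":0,"delta_pos":[0.8,0,0],"rotation":[0,0,0.32]},{"grip":0,"delta_pos":[1,0,0],"rotation":[0,0,0.4]}]'
for i in 1 2; do python3 -m creep '[{"grip":0,"delta_pos":[0.25,-0.22,0],"rotation":[0,0,0]},{"grip":0,"delta_pos":[0.5,-0.45,0],"rotation":[0,0,0]},{"grip":0,"delta_pos":[0.75,-0.68,0],"rotation":[0,0,0]},{"grip":0,"delta_pos":[1,-0.9,0],"rotation":[0,0,0]}]'; done
python3 -m creep '[{"grip":0,"delta_pos":[0.3,0,0],"rotation":[0,0,0]},{"grip":0,"delta_pos":[0.6,0,0],"rotation":[0,0,0]},{"grip":0,"delta_pos":[0.6,0,0],"rotation":[0,0,0]},{"grip":0,"delta_pos":[0.6,0,0],"rotation":[0,0,0]}]'
python3 - <<'E'
from h import *
s=snap('wrist','w1.png'); R=np.array(s['R']); print(-R.T@s['t'],R[2]); np.savez('w1.npz',**s)
print(ctrl.get_obs()['joint_pos'])
E
```

```text
clock: 0.85
tool_pos: [0.2341, 0.5662, 0.2788]
orientation: [-180.0, 0.0, -49.3]
force: [0.3, -0.6, 0.0]
opening: 0.0873
gripper_force: 0.0
clock: 1.35
tool_pos: [0.2996, 0.4908, 0.2787]
orientation: [-180.0, 0.0, -85.3]
force: [-0.3, -0.4, 0.3]
opening: 0.0874
gripper_force: 0.0
clock: 1.75
tool_pos: [0.3983, 0.3988, 0.2787]
orientation: [-180.0, 0.0, -85.0]
force: [0.5, 0.8, 0.5]
opening: 0.0876
gripper_force: 0.0
clock: 2.15
tool_pos: [0.4968, 0.3069, 0.2787]
orientation: [-180.0, 0.0, -85.0]
force: [-0.1, 0.0, -0.2]
opening: 0.0878
gripper_force: 0.0
clock: 2.55
tool_pos: [0.5013, 0.2476, 0.2789]
orientation: [-180.0, 0.0, -85.1]
force: [-0.3, -0.4, 0.1]
opening: 0.0873
gripper_force: 0.0
[0.50777384 0.16611348 0.41436901] [-0.02542558  0.29752438 -0.9543756 ]
[ 4.64029989e+01  8.57216979e+00 -1.14640844e+01 -1.28501304e-03
 -6.99277789e+01 -4.14252877e+01]
```

View pics/w1.png

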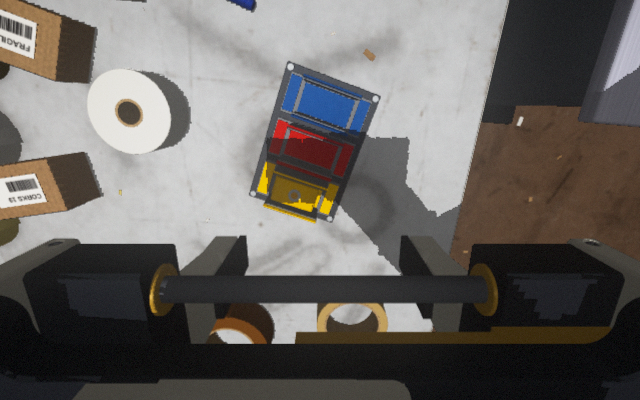

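The wrist view shows the rack clearly: the blue slot's floor is around (325,102), with the red slot at (310,150) and the yellow slot at (295,190). Screws are at (291,66), (376,98), (252,194) and (330,218).

```bash
cat >> h.py <<'E'
def metric(s,m,z):
    ys,xs=np.nonzero(m); return np.array([ray(s,(x,y),z)[:2] for x,y in zip(xs,ys)])
def box(P):
    (c,wh,a)=cv2.minAreaRect((P*1000).astype(np.float32)); return np.round(c,1),np.round(wh,1),round(a,2)
E
python3 - <<'E'
from h import *
s=dict(np.load('w1.npz'))
m=mask(s,'blue',(270,60,390,145)); 
print('blue',box(metric(s,m,.010)))
m=mask(s,'red',(255,110,365,185)); print('red',box(metric(s,m,.010)))
h=cv2.cvtColor(s['color'],cv2.COLOR_RGB2HSV)
for uv in ((291,66),(376,98),(252,194),(330,218)): print(ray(s,uv,.004).round(4))
# world-axis rectified view, 0.5mm/px at z=.010
import itertools
c=np.array([.515,.215]);k=.0004
src=np.float32([proj(s,[c[0]+dx,c[1]+dy,.010]) for dx,dy in ((-.12,-.12),(-.12,.12),(.12,.12),(.12,-.12))])
dst=np.float32([(600-0,600),(0,600),(0,0),(600,0)])
H=cv2.getPerspectiveTransform(src,dst); im=cv2.warpPerspective(s['color'],H,(600,600)); cv2.imwrite('pics/rack_rect.png',im[:,:,::-1])
E
```

```text
blue (array([504.7, 168.8]), array([ 54.1, 104.5]), 75.44)
red (array([520.8, 230.6]), array([ 55.4, 104.6]), 75.1)
[0.5517 0.1255 0.004 ]
[0.4409 0.154  0.004 ]
[0.5975 0.2965 0.004 ]
[0.4845 0.3231 0.004 ]
```

View pics/rack_rect.png

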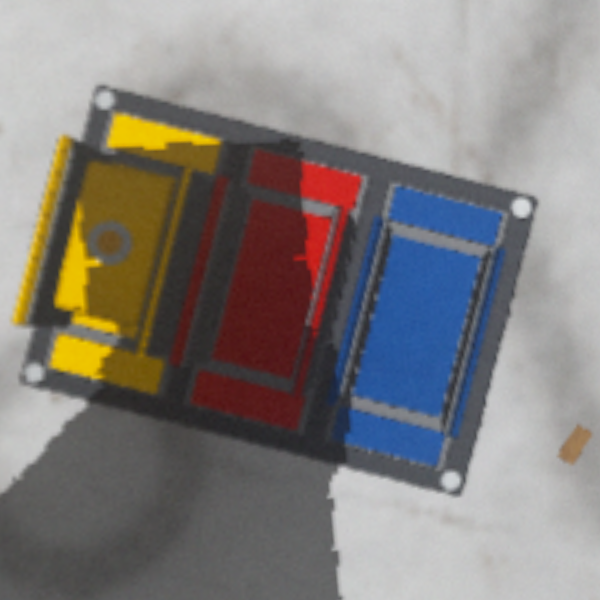

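The rectified view shows the blue floor centred near (415,325), which is world (0.504, 0.169), with slot yaw about −14.6°. Next I'll look at the scale.

```bash
for i in 1 2 3 4; do python3 -m creep '[{"grip":0,"delta_pos":[0.3,0,0],"rotation":[0,0,0]},{"grip":0,"delta_pos":[0.6,0,0],"rotation":[0,0,0]},{"grip":0,"delta_pos":[0.92,-0.02,0],"rotation":[0,0,0]}]' | sed -n 2p; done
python3 -m creep '[{"grip":0,"delta_pos":[0,0,0],"rotation":[0,0,0]}]'
python3 - <<'E'
from h import *
s=snap('wrist'); R=np.array(s['R']); print(-R.T@s['t'],R[2]); np.savez('w2.npz',**s)
cv2.imwrite('pics/w2.png',s['color'][:,:,::-1])
for c in ('red','yellow','green','blue','white'):
    print(c,blobs(mask(s,c,(100,0,640,235)),60))
a=snap('scene'); print([ray(a,p,0).round(3) for p in ((324,216),(356,206))])
E
```

```text
tool_pos: [0.511, 0.1571, 0.2785]
tool_pos: [0.5212, 0.0652, 0.2786]
tool_pos: [0.5314, -0.0263, 0.2787]
tool_pos: [0.5416, -0.1179, 0.2786]
clock: 3.9
tool_pos: [0.5418, -0.1195, 0.2782]
orientation: [180.0, -0.0, -85.1]
force: [-0.5, -0.2, -0.1]
opening: 0.0878
gripper_force: 0.0
[ 0.54842    -0.20088734  0.41375033] [-0.02638202  0.29651419 -0.95466398]
red [(np.int32(367), array([400. ,  47.2]))]
yellow [(np.int32(326), array([396.6,  91.4]))]
green [(np.int32(797), array([355.7, 116.9])), (np.int32(242), array([390. , 170.3]))]
blue [(np.int32(1412), array([277.1, 109.6]))]
white [(np.int32(292), array([380.2,  10. ])), (np.int32(22573), array([460.7, 117.2])), (np.int32(6183), array([285.5,  87.6])), (np.int32(73), array([101.6,  75.1])), (np.int32(115), array([276.8, 110.7])), (np.int32(252), array([393.6, 132.7])), (np.int32(9099), array([199.5, 202.7])), (np.int32(2905), array([615. , 199.3])), (np.int32(737), array([149. , 226.2]))]
[array([0.605, 0.065, 0.   ]), array([0.729, 0.016, 0.   ])]
```

View pics/w2.png

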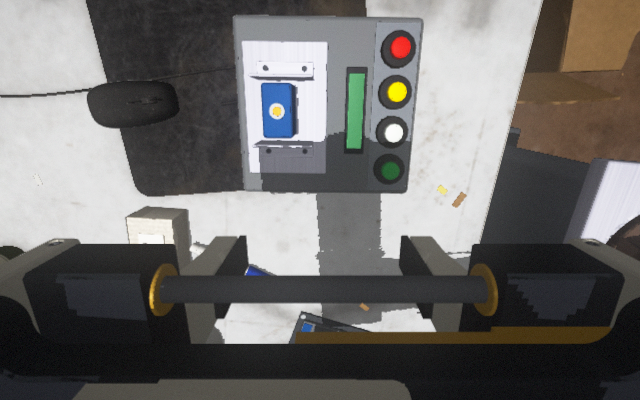

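The wrist view shows red (400,47), yellow (397,91), white (394,132), green (390,170), and the weight top around (280,110) with its plug at (277,111).

Run:
```python
from h import *
s=dict(np.load('w2.npz'))
for c,uv in (('r',(400,47.2)),('y',(396.6,91.4)),('w',(393.6,132.7)),('g',(390,170.3))):
    print(c,ray(s,uv,.048).round(4),ray(s,uv,.052).round(4))
for n,bx in (('y',(380,70,412,110)),('r',(380,25,420,65))):pass
print('plug',ray(s,(277,110.7),.087).round(4))
m=mask(s,'blue',(250,70,310,145)); ys,xs=np.nonzero(m); print(xs.min(),xs.max(),ys.min(),ys.max()); print('wt',box(metric(s,m,.087)))
# scale body outline corners
for uv in ((235,15),(423,18),(243,190),(408,192)): print(ray(s,uv,.036).round(4))
```

```text
r [ 0.4695 -0.2666  0.048 ] [ 0.4704 -0.2659  0.052 ]
y [ 0.466  -0.2212  0.048 ] [ 0.4669 -0.2209  0.052 ]
w [ 0.4623 -0.1752  0.048 ] [ 0.4633 -0.1755  0.052 ]
g [ 0.4597 -0.13    0.048 ] [ 0.4607 -0.1308  0.052 ]
plug [ 0.5951 -0.1898  0.087 ]
261 292 83 137
wt (array([ 595.1, -189.8]), array([30.9, 53.8]), 4.61)
[ 0.6524 -0.285   0.036 ]
[ 0.4464 -0.2998  0.036 ]
[ 0.6422 -0.0858  0.036 ]
[ 0.4293 -0.1013  0.036 ]
```

```bash
python3 -m creep '[{"grip":0,"delta_pos":[0.25,-0.16,0],"rotation":[0,0,0.006]},{"grip":0,"delta_pos":[0.5,-0.32,0],"rotation":[0,0,0.006]},{"grip":0,"delta_pos":[0.75,-0.47,0],"rotation":[0,0,0.006]}]' | sed -n 2,3p
python3 -m creep '[{"grip":0,"delta_pos":[0,0,0.3],"rotation":[0,0,0]},{"grip":0,"delta_pos":[0,0,0.6],"rotation":[0,0,0]},{"grip":0,"delta_pos":[0,0,0.9],"rotation":[0,0,0]},{"grip":0,"delta_pos":[0,0,1],"rotation":[0,0,0]},{"grip":0,"delta_pos":[0,0,1],"rotation":[0,0,0]}]'
python3 - <<'E'
from h import *
s=snap('wrist','w3.png'); np.savez('w3.npz',**s)
m=mask(s,'blue',(200,50,450,400)); print(blobs(m,50)); print('wt',box(metric(s,m,.087)))
E
```

```text
tool_pos: [0.5957, -0.1873, 0.2788]
orientation: [-180.0, 0.0, -85.4]
clock: 4.8
tool_pos: [0.5941, -0.1871, 0.1773]
orientation: [179.8, 0.0, -85.5]
force: [0.1, -0.2, 0.6]
opening: 0.0877
gripper_force: 0.0
[(np.int32(2102), array([320.2, 206.1]))]
wt (array([ 596.4, -190.8]), array([30.2, 53.6]), 5.42)
```

View pics/w3.png

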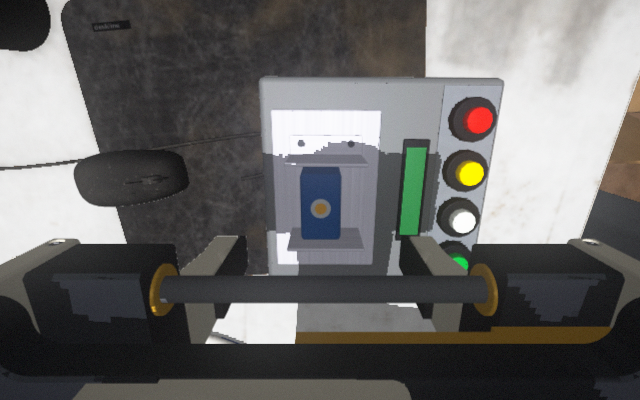

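The weight is centred between the jaws at (320,206), so I'll descend and grip.

```bash
python3 -m creep '[{"grip":0,"delta_pos":[0.03,-0.015,0.25],"rotation":[0,0,0]},{"grip":0,"delta_pos":[0.03,-0.015,0.5],"rotation":[0,0,0]},{"grip":0,"delta_pos":[0.03,-0.015,0.75],"rotation":[0,0,0]},{"grip":0,"delta_pos":[0.03,-0.015,0.95],"rotation":[0,0,0]},{"grip":0,"delta_pos":[0.03,-0.015,1],"rotation":[0,0,0]}]'
python3 -m creep '[{"grip":0,"delta_pos":[0,0,0.07],"rotation":[0,0,0]},{"grip":0.4,"delta_pos":[0,0,0.07],"rotation":[0,0,0]},{"grip":0.6,"delta_pos":[0,0,0.07],"rotation":[0,0,0]},{"grip":0.8,"delta_pos":[0,0,0.07],"rotation":[0,0,0]},{"grip":0.8,"delta_pos":[0,0,0.07],"rotation":[0,0,0]}]'
python3 -m creep '[{"grip":0.8,"delta_pos":[0,0,0],"rotation":[0,0,0]},{"grip":0.8,"delta_pos":[0,0,0],"rotation":[0,0,0]},{"grip":0.8,"delta_pos":[0,0,0],"rotation":[0,0,0]}]'
```

```text
clock: 5.35
tool_pos: [0.5964, -0.1908, 0.0783]
orientation: [180.0, 0.0, -85.5]
force: [0.5, -0.2, -0.1]
opening: 0.0876
gripper_force: 0.0
clock: 5.85
tool_pos: [0.5967, -0.1912, 0.0724]
orientation: [-179.9, -0.0, -85.5]
force: [-0.3, -0.5, 1.2]
opening: 0.0613
gripper_force: 0.0
clock: 6.15
tool_pos: [0.5963, -0.1912, 0.0716]
orientation: [-180.0, -0.0, -85.5]
force: [0.8, -0.2, 0.3]
opening: 0.0371
gripper_force: 0.0
```

```bash
python3 -m creep '[{"grip":0.9,"delta_pos":[0,0,0],"rotation":[0,0,0]},{"grip":0.9,"delta_pos":[0,0,0],"rotation":[0,0,0]},{"grip":0.9,"delta_pos":[0,0,0],"rotation":[0,0,0]}]' | tail -2
python3 -m creep '[{"grip":0.9,"delta_pos":[0,0,-0.1],"rotation":[0,0,0]},{"grip":0.9,"delta_pos":[0,0,-0.3],"rotation":[0,0,0]},{"grip":0.9,"delta_pos":[0,0,-0.5],"rotation":[0,0,0]},{"grip":0.9,"delta_pos":[0,0,-0.7],"rotation":[0,0,0]},{"grip":0.9,"delta_pos":[0,0,-0.85],"rotation":[0,0,0]}]'
```

```text
opening: 0.0313
gripper_force: 30.0
clock: 6.95
tool_pos: [0.5959, -0.191, 0.1577]
orientation: [180.0, 0.0, -85.5]
force: [-0.3, 0.7, -5.2]
opening: 0.0319
gripper_force: 30.0
```

```bash
python3 -m creep '[{"grip":0.9,"delta_pos":[-0.2,0.08,0],"rotation":[0,0,0]},{"grip":0.9,"delta_pos":[-0.45,0.18,0],"rotation":[0,0,0]},{"grip":0.9,"delta_pos":[-0.7,0.28,0],"rotation":[0,0,0]},{"grip":0.9,"delta_pos":[-0.9,0.36,0],"rotation":[0,0,0]},{"grip":0.9,"delta_pos":[-1,0.4,0],"rotation":[0,0,0]}]' | sed -n 2p
python3 -m creep '[{"grip":0.9,"delta_pos":[-0.2,0.08,0],"rotation":[0,0,-0.08]},{"grip":0.9,"delta_pos":[-0.4,0.16,0],"rotation":[0,0,-0.16]},{"grip":0.9,"delta_pos":[-0.6,0.24,0],"rotation":[0,0,-0.24]},{"grip":0.9,"delta_pos":[-0.8,0.32,0],"rotation":[0,0,-0.32]},{"grip":0.9,"delta_pos":[-1,0.4,0],"rotation":[0,0,-0.4]}]' | sed -n 2,3p
python3 -m creep '[{"grip":0.9,"delta_pos":[0,0,0.1],"rotation":[0,0,-0.08]},{"grip":0.9,"delta_pos":[0,0,0.3],"rotation":[0,0,-0.16]},{"grip":0.9,"delta_pos":[0,0,0.5],"rotation":[0,0,-0.24]},{"grip":0.9,"delta_pos":[0,0,0.7],"rotation":[0,0,-0.32]},{"grip":0.9,"delta_pos":[0,0,0.8],"rotation":[0,0,-0.39]}]'
python3 -m creep '[{"grip":0.9,"delta_pos":[0,0,0.1],"rotation":[0,0,0]},{"grip":0.9,"delta_pos":[0,0,0.2],"rotation":[0,0,0]},{"grip":0.9,"delta_pos":[0,0,0.3],"rotation":[0,0,0]},{"grip":0.9,"delta_pos":[0,0,0.36],"rotation":[0,0,0]},{"grip":0.9,"delta_pos":[0,0,0.36],"rotation":[0,0,0]}]'
python3 - <<'E'
from h import *
a=snap('scene','s4.png'); b=snap('side','d4.png')
cv2.imwrite('pics/s4c.png',cv2.resize(np.hstack([a['color'][170:310,260:420],b['color'][130:270,250:410]])[:,:,::-1],(800,350)))
E
```

```text
tool_pos: [0.5471, -0.0933, 0.1566]
tool_pos: [0.5003, 0.0025, 0.1566]
orientation: [180.0, 0.0, -49.3]
clock: 8.45
tool_pos: [0.5, 0.0015, 0.0751]
orientation: [179.9, 0.1, -14.2]
force: [-0.7, -0.2, -5.1]
opening: 0.0319
gripper_force: 30.0
clock: 8.95
tool_pos: [0.5005, 0.0018, 0.0397]
orientation: [179.9, 0.1, -14.5]
force: [-0.5, 0.2, -5.2]
opening: 0.0314
gripper_force: 30.0
```

View pics/s4c.png

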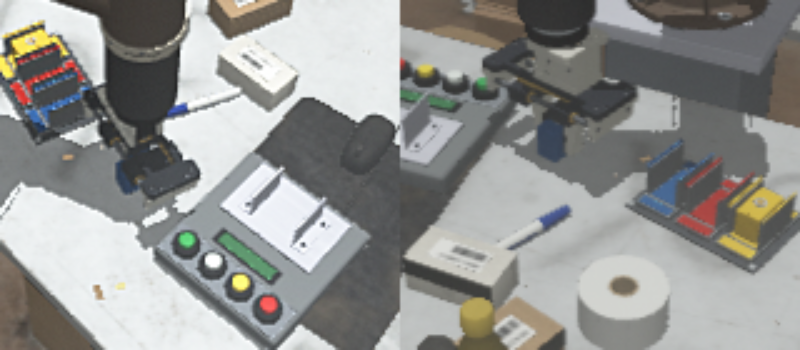

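Both views show the weight held upright just above bare table, clear of the scale, rack and marker. I'll lower it until it touches.

```bash
python3 -m creep '[{"grip":0.9,"delta_pos":[0,0,0.03],"rotation":[0,0,0]},{"grip":0.9,"delta_pos":[0,0,0.05],"rotation":[0,0,0]},{"grip":0.9,"delta_pos":[0,0,0.07],"rotation":[0,0,0]},{"grip":0.9,"delta_pos":[0,0,0.085],"rotation":[0,0,0]},{"grip":0.9,"delta_pos":[0,0,0.085],"rotation":[0,0,0]}]'
python3 -m creep '[{"grip":0.9,"delta_pos":[0,0,0.008],"rotation":[0,0,0]},{"grip":0.9,"delta_pos":[0,0,0.008],"rotation":[0,0,0]}]'
```

```text
clock: 9.55
tool_pos: [0.5008, 0.002, 0.0319]
orientation: [180.0, 0.0, -14.4]
force: [-0.8, 0.7, -5.2]
opening: 0.0317
gripper_force: 30.0
clock: 9.75
tool_pos: [0.501, 0.002, 0.0312]
orientation: [180.0, 0.0, -14.4]
force: [0.3, -0.2, -5.3]
opening: 0.0318
gripper_force: 30.0
```

```bash
python3 -m creep '[{"grip":0.9,"delta_pos":[0,0,0.01],"rotation":[0,0,0]},{"grip":0.9,"delta_pos":[0,0,0.01],"rotation":[0,0,0]}]' | sed -n 2,4p;python3 -m creep '[{"grip":0.9,"delta_pos":[0,0,0.01],"rotation":[0,0,0]},{"grip":0.9,"delta_pos":[0,0,0.01],"rotation":[0,0,0]}]'| sed -n 2,4p
```

```text
tool_pos: [0.5009, 0.002, 0.0302]
orientation: [180.0, 0.0, -14.4]
force: [0.6, -0.3, -5.1]
tool_pos: [0.5011, 0.002, 0.0296]
orientation: [-180.0, -0.0, -14.4]
force: [-0.9, 1.6, -0.5]
```

Contact: the load has gone off the wrist. Release and retreat upward.

```bash
python3 -m creep '[{"grip":0.5,"delta_pos":[0,0,0.0],"rotation":[0,0,0]},{"grip":0.4,"delta_pos":[0,0,0.0],"rotation":[0,0,0]},{"grip":0.2,"delta_pos":[0,0,0.0],"rotation":[0,0,0]},{"grip":0,"delta_pos":[0,0,0.0],"rotation":[0,0,0]},{"grip":0,"delta_pos":[0,0,0.0],"rotation":[0,0,0]}]'
python3 -m creep '[{"grip":0,"delta_pos":[0,0,-0.1],"rotation":[0,0,0]},{"grip":0,"delta_pos":[0,0,-0.3],"rotation":[0,0,0]},{"grip":0,"delta_pos":[0,0,-0.6],"rotation":[0,0,0]},{"grip":0,"delta_pos":[0,0,-0.9],"rotation":[0,0,0]},{"grip":0,"delta_pos":[0,0,-1],"rotation":[0,0,0]}]'
python3 - <<'E'
from h import *
s=snap('wrist'); np.savez('w5.npz',**s)
m=mask(s,'blue',(200,50,450,280)); print(blobs(m,50)); print('wt',box(metric(s,m,.045)))
E
```

```text
clock: 10.65
tool_pos: [0.501, 0.002, 0.0293]
orientation: [-180.0, -0.0, -14.4]
force: [0.3, -0.2, -0.4]
opening: 0.0663
gripper_force: 0.0
clock: 11.15
tool_pos: [0.5026, 0.0024, 0.133]
orientation: [-179.9, -0.3, -14.4]
force: [0.7, -0.3, 0.6]
opening: 0.0874
gripper_force: 0.0
[(np.int32(840), array([219.9,  75.8])), (np.int32(1914), array([324.4, 216.5]))]
wt (array([552.5,  17.4]), array([169.4,  49.1]), 15.84)
```

```bash
python3 -m creep '[{"grip":1,"delta_pos":[0,0.2,0],"rotation":[0,0,0.08]},{"grip":1,"delta_pos":[0,0.4,0],"rotation":[0,0,0.16]},{"grip":1,"delta_pos":[0,0.6,0],"rotation":[0,0,0.24]},{"grip":1,"delta_pos":[0,0.8,0],"rotation":[0,0,0.32]},{"grip":1,"delta_pos":[0,1,0],"rotation":[0,0,0.39]}]' | sed -n 2,3p
python3 -m creep '[{"grip":1,"delta_pos":[0.18,0.1,0],"rotation":[0,0,0.08]},{"grip":1,"delta_pos":[0.36,0.2,0],"rotation":[0,0,0.16]},{"grip":1,"delta_pos":[0.54,0.3,0],"rotation":[0,0,0.24]},{"grip":1,"delta_pos":[0.72,0.4,0],"rotation":[0,0,0.32]},{"grip":1,"delta_pos":[0.9,0.5,0],"rotation":[0,0,0.4]}]' | sed -n 2,3p
python3 -m creep '[{"grip":1,"delta_pos":[0.2,0.1,0],"rotation":[0,0,0]},{"grip":1,"delta_pos":[0.4,0.2,0],"rotation":[0,0,0]},{"grip":1,"delta_pos":[0.6,0.3,0],"rotation":[0,0,0]},{"grip":1,"delta_pos":[0.68,0.33,0],"rotation":[0,0,0]},{"grip":1,"delta_pos":[0.68,0.33,0],"rotation":[0,0,0]}]'
python3 - <<'E'
from h import *
s=snap('wrist','w6.png'); np.savez('w6.npz',**s)
for c in ('red','yellow','green','blue'):
    print(c,[(n,p,ray(s,p,.052).round(4)) for n,p in blobs(mask(s,c,(0,0,640,400)),60)])
E
```

```text
tool_pos: [0.4753, -0.0956, 0.1287]
orientation: [180.0, 0.0, -49.8]
tool_pos: [0.496, -0.1965, 0.1286]
orientation: [179.9, 0.0, -85.8]
clock: 12.7
tool_pos: [0.4681, -0.2668, 0.1287]
orientation: [179.9, 0.0, -85.6]
force: [0.1, -0.3, -0.8]
opening: 0.0006
gripper_force: 0.0
red [(np.int32(695), array([318.8, 218.9]), array([ 0.4708, -0.2657,  0.052 ]))]
yellow []
green [(np.int32(81), array([264.9, 241.7]), array([ 0.5107, -0.2439,  0.052 ]))]
blue []
```

```bash
python3 -m creep '[{"grip":1,"delta_pos":[-0.01,-0.024,0.2],"rotation":[0,0,0]},{"grip":1,"delta_pos":[-0.01,-0.024,0.35],"rotation":[0,0,0]},{"grip":1,"delta_pos":[-0.01,-0.024,0.45],"rotation":[0,0,0]},{"grip":1,"delta_pos":[-0.01,-0.024,0.5],"rotation":[0,0,0]},{"grip":1,"delta_pos":[-0.01,-0.024,0.5],"rotation":[0,0,0]}]' |sed -n 2,4p
for i in 1 2 3; do python3 -m creep '[{"grip":1,"delta_pos":[0,0,0.02],"rotation":[0,0,0]},{"grip":1,"delta_pos":[0,0,0.02],"rotation":[0,0,0]}]' |sed -n 2,4p; done
```

```text
tool_pos: [0.471, -0.2644, 0.0789]
orientation: [179.9, 0.0, -85.5]
force: [-1.3, 1.3, 1.8]
tool_pos: [0.4715, -0.2648, 0.0777]
orientation: [-180.0, -0.0, -85.5]
force: [-1.0, 2.0, 2.2]
tool_pos: [0.4715, -0.265, 0.0756]
orientation: [-179.9, -0.0, -85.5]
force: [0.3, 3.3, 4.1]
tool_pos: [0.4716, -0.2651, 0.075]
orientation: [-179.9, -0.0, -85.5]
force: [-4.8, 5.5, 18.2]
```

```bash
python3 -m creep '[{"grip":1,"delta_pos":[0,0,-0.2],"rotation":[0,0,0]},{"grip":1,"delta_pos":[0,0,-0.4],"rotation":[0,0,0]},{"grip":1,"delta_pos":[0,0,-0.4],"rotation":[0,0,0]}]' |sed -n 2,4p
python3 -m creep '[{"grip":1,"delta_pos":[-0.3,0,0],"rotation":[0,0,0]},{"grip":1,"delta_pos":[-0.6,0,0],"rotation":[0,0,0]},{"grip":1,"delta_pos":[-0.9,0,0],"rotation":[0,0,0]},{"grip":1,"delta_pos":[-0.9,0,0],"rotation":[0,0,0]}]' |sed -n 2,4p
python3 - <<'E'
from h import *
s=snap('wrist','w7.png')
for c in ('red','yellow','green','white'):
    print(c,[(n,p,ray(s,p,.057).round(4)) for n,p in blobs(mask(s,c,(200,20,460,330)),60)])
E
```

```text
tool_pos: [0.4727, -0.2656, 0.1158]
orientation: [-179.8, -0.1, -85.5]
force: [0.5, 0.1, 0.2]
tool_pos: [0.4635, -0.1732, 0.113]
orientation: [180.0, 0.0, -85.4]
force: [0.6, -0.2, 0.2]
red [(np.int32(1071), array([322.3,  83.2]), array([ 0.4709, -0.2659,  0.057 ]))]
yellow [(np.int32(848), array([321.7, 157.5]), array([ 0.4678, -0.2219,  0.057 ]))]
green [(np.int32(2949), array([260.3, 181.6]), array([ 0.5063, -0.203 ,  0.057 ]))]
white [(np.int32(176), array([300.8,  23.3]), array([ 0.4854, -0.2963,  0.057 ])), (np.int32(13219), array([417.2, 109.3]), array([ 0.4125, -0.2557,  0.057 ])), (np.int32(338), array([202.4, 141.3]), array([ 0.5428, -0.2261,  0.057 ])), (np.int32(227), array([202. , 239.2]), array([ 0.5457, -0.1589,  0.057 ])), (np.int32(222), array([455.2, 317.3]), array([ 0.3581, -0.1092,  0.057 ]))]
```

View pics/w7.png

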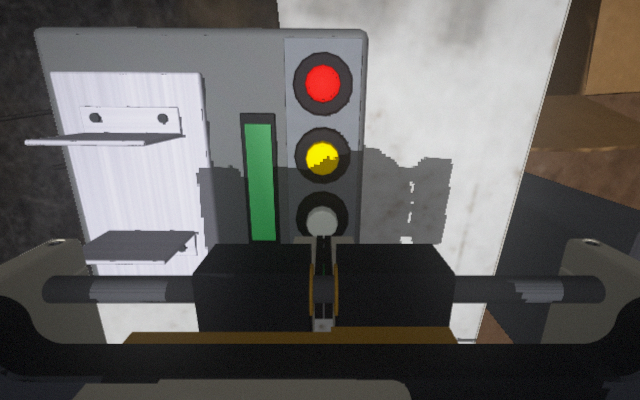

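Red is up again at (322,83), and the closed fingers are in line with the white key at (321,220). I'll press white.

```bash
python3 -m creep '[{"grip":1,"delta_pos":[0.025,0,0.15],"rotation":[0,0,0]},{"grip":1,"delta_pos":[0.025,0,0.27],"rotation":[0,0,0]},{"grip":1,"delta_pos":[0.025,0,0.3],"rotation":[0,0,0]},{"grip":1,"delta_pos":[0.025,0,0.32],"rotation":[0,0,0]},{"grip":1,"delta_pos":[0.025,0,0.34],"rotation":[0,0,0]}]' |sed -n 2,4p
for i in 1 2; do python3 -m creep '[{"grip":1,"delta_pos":[0,0,0.02],"rotation":[0,0,0]},{"grip":1,"delta_pos":[0,0,0.02],"rotation":[0,0,0]}]' |sed -n 2,4p; done
```

```text
tool_pos: [0.4644, -0.1782, 0.0794]
orientation: [180.0, -0.0, -85.6]
force: [-1.7, -1.1, 1.3]
tool_pos: [0.4644, -0.178, 0.0776]
orientation: [-180.0, -0.0, -85.5]
force: [-0.8, -1.3, 2.9]
tool_pos: [0.4645, -0.1779, 0.0755]
orientation: [-180.0, -0.0, -85.5]
force: [-1.6, -3.7, 4.3]
```

```bash
python3 -m creep '[{"grip":1,"delta_pos":[0,0,0.02],"rotation":[0,0,0]},{"grip":1,"delta_pos":[0,0,0.02],"rotation":[0,0,0]}]' |sed -n 2,4p
python3 -m creep '[{"grip":1,"delta_pos":[0,0,-0.2],"rotation":[0,0,0]},{"grip":1,"delta_pos":[0,0,-0.4],"rotation":[0,0,0]},{"grip":1,"delta_pos":[0,0,-0.4],"rotation":[0,0,0]}]' |sed -n 2,4p
python3 -m creep '[{"grip":1,"delta_pos":[-0.2,0,0],"rotation":[0,0,0]},{"grip":1,"delta_pos":[-0.47,0,0],"rotation":[0,0,0]},{"grip":1,"delta_pos":[-0.47,0,0],"rotation":[0,0,0]}]' |sed -n 2,4p
```

```text
tool_pos: [0.4646, -0.1779, 0.0749]
orientation: [-180.0, -0.0, -85.5]
force: [-6.4, -0.1, 20.4]
tool_pos: [0.4661, -0.1775, 0.1156]
orientation: [-179.7, -0.0, -85.5]
force: [-0.3, 0.8, -0.5]
tool_pos: [0.4602, -0.129, 0.1129]
orientation: [-180.0, 0.0, -85.5]
force: [1.4, -0.5, -1.0]
```

```bash
python3 -m creep '[{"grip":1,"delta_pos":[0.01,0,0.15],"rotation":[0,0,0]},{"grip":1,"delta_pos":[0.01,0,0.27],"rotation":[0,0,0]},{"grip":1,"delta_pos":[0.01,0,0.3],"rotation":[0,0,0]},{"grip":1,"delta_pos":[0.01,0,0.32],"rotation":[0,0,0]},{"grip":1,"delta_pos":[0.01,0,0.34],"rotation":[0,0,0]}]' |sed -n 2,4p
for i in 1 2 3; do python3 -m creep '[{"grip":1,"delta_pos":[0,0,0.02],"rotation":[0,0,0]},{"grip":1,"delta_pos":[0,0,0.02],"rotation":[0,0,0]}]' |sed -n 2,4p; done
python3 -m creep '[{"grip":1,"delta_pos":[0,0,-0.2],"rotation":[0,0,0]},{"grip":1,"delta_pos":[0,0,-0.4],"rotation":[0,0,0]},{"grip":1,"delta_pos":[0,0,-0.6],"rotation":[0,0,0]},{"grip":1,"delta_pos":[0,0,-0.6],"rotation":[0,0,0]}]'
```

```text
tool_pos: [0.4608, -0.132, 0.0793]
orientation: [180.0, -0.0, -85.5]
force: [-1.2, -0.1, 1.5]
tool_pos: [0.4608, -0.132, 0.0775]
orientation: [-180.0, -0.0, -85.5]
force: [-1.7, -0.1, 2.8]
tool_pos: [0.4609, -0.1319, 0.0754]
orientation: [-180.0, -0.0, -85.5]
force: [-1.5, -0.1, 3.8]
tool_pos: [0.461, -0.132, 0.0749]
orientation: [-180.0, -0.0, -85.5]
force: [-7.0, 1.2, 23.7]
clock: 17.8
tool_pos: [0.4626, -0.1317, 0.1357]
orientation: [-179.7, -0.0, -85.5]
force: [0.2, -0.7, -0.1]
opening: 0.0002
gripper_force: 0.0
```

```bash
python3 -m creep '[{"grip":0,"delta_pos":[-0.25,-0.1,-0.2],"rotation":[0,0,0]},{"grip":0,"delta_pos":[-0.5,-0.2,-0.4],"rotation":[0,0,0]},{"grip":0,"delta_pos":[-0.75,-0.3,-0.5],"rotation":[0,0,0]},{"grip":0,"delta_pos":[-1,-0.4,-0.5],"rotation":[0,0,0]}]' |sed -n 2,4p
python3 -m creep '[{"grip":0,"delta_pos":[-0.15,-0.05,0],"rotation":[0,0,0.07]},{"grip":0,"delta_pos":[-0.3,-0.1,0],"rotation":[0,0,0.14]},{"grip":0,"delta_pos":[-0.3,-0.1,0],"rotation":[0,0,0.21]},{"grip":0,"delta_pos":[-0.3,-0.1,0],"rotation":[0,0,0.21]},{"grip":0,"delta_pos":[-0.3,-0.1,0],"rotation":[0,0,0.21]}]'
python3 - <<'E'
from h import *
s=snap('wrist','w8.png'); np.savez('w8.npz',**s)
m=mask(s,'blue',(230,120,400,275)); print(blobs(m,30)); print('wt',box(metric(s,m,.045)))
E
```

```text
tool_pos: [0.4939, -0.0277, 0.1845]
orientation: [-179.8, 0.0, -85.5]
force: [0.1, 0.9, -0.2]
clock: 18.7
tool_pos: [0.5003, 0.0017, 0.1828]
orientation: [180.0, -0.0, -104.3]
force: [0.2, -0.1, -0.4]
opening: 0.0671
gripper_force: 0.0
[(np.int32(1266), array([328.4, 191.5]))]
wt (array([497.3,  -2.9]), array([36.9, 53.6]), 75.72)
```

View pics/w8.png

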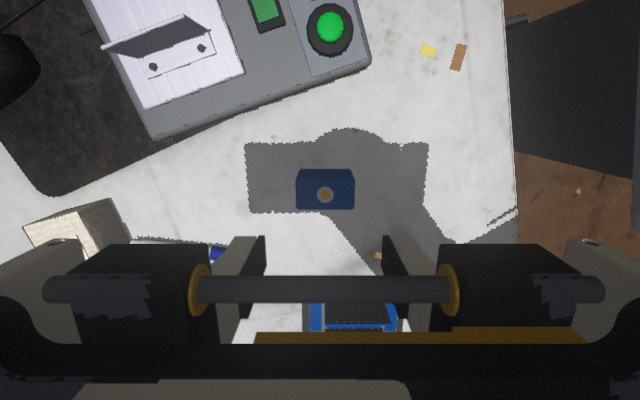

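The weight stands upright at (325,190), lined up with the jaws, with clear table around it. I'll check the wrist camera's bias against the known weight position.

```bash
python3 -m creep '[{"grip":0,"delta_pos":[0,0,0.2],"rotation":[0,0,0]},{"grip":0,"delta_pos":[0,0,0.4],"rotation":[0,0,0]},{"grip":0,"delta_pos":[0,0,0.6],"rotation":[0,0,0]},{"grip":0,"delta_pos":[0,0,0.75],"rotation":[0,0,0]},{"grip":0,"delta_pos":[0,0,0.75],"rotation":[0,0,0]}]'
python3 - <<'E'
from h import *
s=dict(np.load('w8.npz'))
g=s['color'][180:208,310:340].astype(int); m=(g[...,0]>g[...,2]).astype(np.uint8); print(blobs(m))
for uv in ((325,194.5),): print(ray(s,uv,.045))
E
```

```text
clock: 19.25
tool_pos: [0.499, 0.0009, 0.1064]
orientation: [179.8, -0.1, -104.4]
force: [-0.1, 0.4, 0.5]
opening: 0.0875
gripper_force: 0.0
[(np.int32(100), array([14.6, 14.3]))]
[0.4982336 0.0019952 0.045    ]
```

```bash
python3 -m creep '[{"grip":0,"delta_pos":[-0.012,0,0.2],"rotation":[0,0,0]},{"grip":0,"delta_pos":[-0.012,0,0.4],"rotation":[0,0,0]},{"grip":0,"delta_pos":[-0.012,0,0.6],"rotation":[0,0,0]},{"grip":0,"delta_pos":[-0.012,0,0.75],"rotation":[0,0,0]},{"grip":0,"delta_pos":[-0.012,0,0.76],"rotation":[0,0,0]}]'
python3 -m creep '[{"grip":0.2,"delta_pos":[0,0,0],"rotation":[0,0,0]},{"grip":0.3,"delta_pos":[0,0,0],"rotation":[0,0,0]},{"grip":0.35,"delta_pos":[0,0,0],"rotation":[0,0,0]},{"grip":0.5,"delta_pos":[0,0,0],"rotation":[0,0,0]},{"grip":0.6,"delta_pos":[0,0,0],"rotation":[0,0,0]}]'
python3 -m creep '[{"grip":0.6,"delta_pos":[0,0,0],"rotation":[0,0,0]},{"grip":0.6,"delta_pos":[0,0,0],"rotation":[0,0,0]},{"grip":0.6,"delta_pos":[0,0,0],"rotation":[0,0,0]}]'
```

```text
clock: 19.75
tool_pos: [0.5001, 0.0023, 0.0314]
orientation: [179.9, -0.1, -104.4]
force: [-0.4, -0.3, 0.4]
opening: 0.0876
gripper_force: 0.0
clock: 20.25
tool_pos: [0.5004, 0.0028, 0.0327]
orientation: [180.0, 0.0, -104.4]
force: [-4.6, 0.9, 5.7]
opening: 0.0558
gripper_force: 30.0
clock: 20.55
tool_pos: [0.5004, 0.0028, 0.0327]
orientation: [180.0, -0.0, -104.4]
force: [-3.9, 1.7, 6.5]
opening: 0.0561
gripper_force: 30.0
```

```bash
python3 -m creep '[{"grip":0.7,"delta_pos":[0,0,-0.05],"rotation":[0,0,0]},{"grip":0.7,"delta_pos":[0,0,-0.2],"rotation":[0,0,0]},{"grip":0.7,"delta_pos":[0,0,-0.45],"rotation":[0,0,0]},{"grip":0.7,"delta_pos":[0,0,-0.7],"rotation":[0,0,0]},{"grip":0.7,"delta_pos":[0,0,-0.9],"rotation":[0,0,0]}]'
for i in 1 2; do python3 -m creep '[{"grip":0.7,"delta_pos":[-0.15,0.04,0],"rotation":[0,0,0]},{"grip":0.7,"delta_pos":[-0.35,0.08,0],"rotation":[0,0,0]},{"grip":0.7,"delta_pos":[-0.55,0.13,0],"rotation":[0,0,0]},{"grip":0.7,"delta_pos":[-0.75,0.18,0],"rotation":[0,0,0]},{"grip":0.7,"delta_pos":[-0.81,0.19,0],"rotation":[0,0,0]}]' | sed -n 2,4p; done
python3 -m creep '[{"grip":0.7,"delta_pos":[0,0,0.15],"rotation":[0,0,0]},{"grip":0.7,"delta_pos":[0,0,0.25],"rotation":[0,0,0]},{"grip":0.7,"delta_pos":[0,0,0.25],"rotation":[0,0,0]},{"grip":0.7,"delta_pos":[0,0,0.25],"rotation":[0,0,0]}]'
python3 - <<'E'
from h import *
s=snap('wrist','w9.png'); np.savez('w9.npz',**s); cv2.imwrite('pics/w9c.png',cv2.resize(s['color'][100:300,180:460,::-1],None,fx=2.5,fy=2.5))
E
```

```text
clock: 21.05
tool_pos: [0.5004, 0.0027, 0.1233]
orientation: [180.0, 0.0, -104.4]
force: [0.8, 0.2, -5.1]
opening: 0.0558
gripper_force: 30.0
tool_pos: [0.5022, 0.0873, 0.122]
orientation: [180.0, -0.0, -104.4]
force: [0.4, -0.5, -4.6]
tool_pos: [0.5044, 0.1707, 0.1221]
orientation: [180.0, 0.0, -104.4]
force: [0.0, -0.4, -5.2]
clock: 22.45
tool_pos: [0.5042, 0.1686, 0.0971]
orientation: [180.0, -0.1, -104.5]
force: [-0.3, 0.4, -4.6]
opening: 0.0558
gripper_force: 30.0
```

View pics/w9c.png

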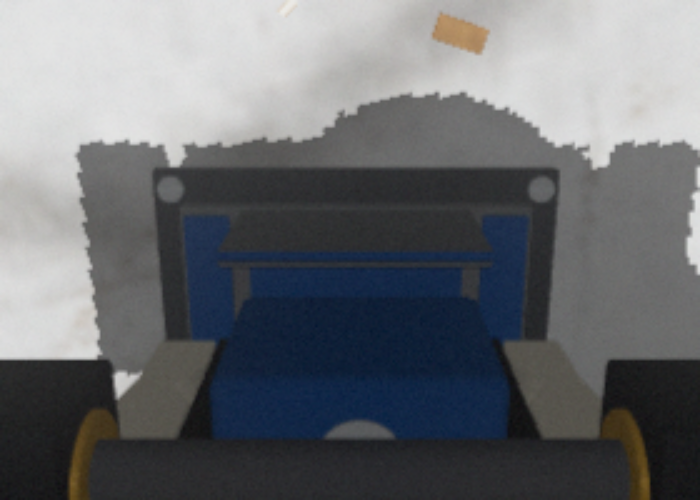

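The rack edge and the weight are parallel in this view: plate 155–558, weight 215–505, wall 220–490 in the crop. I'll check the transverse offset numerically.

Run:
```python
from h import *
s=dict(np.load('w9.npz')); a=np.radians(-14.6); X=np.array([np.cos(a),np.sin(a)]);Y=np.array([-X[1],X[0]]); c=np.array([.5042,.1686])
def f(u,v,z): d=ray(s,(180+u/2.5,100+v/2.5),z)[:2]-c; return (d@X*1000).round(1),(d@Y*1000).round(1)
print('plate edge',f(160,168,.004),f(553,168,.004)); print('floor edge?',f(184,214,.01),f(528,214,.01))
print('lip',f(220,267,.055),f(492,267,.055)); print('wall out base',f(222,210,.010),f(488,250,.055))
g=s['color'][:,322].astype(int).sum(1); print([(i,int(g[i])) for i in range(160,232)])
```

```text
plate edge (np.float64(60.3), np.float64(-35.2)) (np.float64(-59.9), np.float64(-35.4))
floor edge? (np.float64(52.5), np.float64(-22.3)) (np.float64(-51.8), np.float64(-22.5))
lip (np.float64(33.9), np.float64(-20.7)) (np.float64(-33.3), np.float64(-20.9))
wall out base (np.float64(40.9), np.float64(-23.5)) (np.float64(-32.1), np.float64(-25.3))
[(160, 308), (161, 314), (162, 316), (163, 310), (164, 316), (165, 311), (166, 287), (167, 189), (168, 138), (169, 143), (170, 143), (171, 144), (172, 144), (173, 133), (174, 126), (175, 132), (176, 121), (177, 136), (178, 133), (179, 135), (180, 135), (181, 153), (182, 160), (183, 174), (184, 153), (185, 145), (186, 143), (187, 143), (188, 144), (189, 143), (190, 148), (191, 129), (192, 142), (193, 145), (194, 142), (195, 140), (196, 141), (197, 146), (198, 140), (199, 138), (200, 141), (201, 125), (202, 146), (203, 125), (204, 122), (205, 153), (206, 139), (207, 125), (208, 123), (209, 121), (210, 124), (211, 129), (212, 131), (213, 128), (214, 127), (215, 135), (216, 123), (217, 111), (218, 115), (219, 94), (220, 111), (221, 90), (222, 101), (223, 101), (224, 98), (225, 95), (226, 93), (227, 97), (228, 97), (229, 92), (230, 107), (231, 105)]
```

Everything is within about 0.5 mm, so I'll lower it gently.

```bash
python3 -m creep '[{"grip":0.7,"delta_pos":[0,0,0.06],"rotation":[0,0,0]},{"grip":0.7,"delta_pos":[0,0,0.1],"rotation":[0,0,0]},{"grip":0.7,"delta_pos":[0,0,0.14],"rotation":[0,0,0]},{"grip":0.7,"delta_pos":[0,0,0.18],"rotation":[0,0,0]},{"grip":0.7,"delta_pos":[0,0,0.22],"rotation":[0,0,0]}]' | sed -n 2,4p
for i in 1 2; do python3 -m creep '[{"grip":0.7,"delta_pos":[0,0,0.03],"rotation":[0,0,0]},{"grip":0.7,"delta_pos":[0,0,0.06],"rotation":[0,0,0]},{"grip":0.7,"delta_pos":[0,0,0.09],"rotation":[0,0,0]},{"grip":0.7,"delta_pos":[0,0,0.12],"rotation":[0,0,0]},{"grip":0.7,"delta_pos":[0,0,0.12],"rotation":[0,0,0]}]' | sed -n 2,4p; done
```

```text
tool_pos: [0.5043, 0.1691, 0.0749]
orientation: [180.0, -0.0, -104.4]
force: [0.2, -0.8, -4.3]
tool_pos: [0.5041, 0.169, 0.0628]
orientation: [180.0, -0.0, -104.4]
force: [0.0, -0.2, -4.8]
tool_pos: [0.504, 0.169, 0.0508]
orientation: [180.0, -0.0, -104.4]
force: [-0.4, 0.1, -6.1]
```

Free so far; 8 mm remain.

```bash
python3 -m creep '[{"grip":0.7,"delta_pos":[0,0,0.02],"rotation":[0,0,0]},{"grip":0.7,"delta_pos":[0,0,0.04],"rotation":[0,0,0]},{"grip":0.7,"delta_pos":[0,0,0.06],"rotation":[0,0,0]},{"grip":0.7,"delta_pos":[0,0,0.07],"rotation":[0,0,0]},{"grip":0.7,"delta_pos":[0,0,0.07],"rotation":[0,0,0]}]' | sed -n 2,4p
for i in 1 2 ; do python3 -m creep '[{"grip":0.7,"delta_pos":[0,0,0.008],"rotation":[0,0,0]},{"grip":0.7,"delta_pos":[0,0,0.008],"rotation":[0,0,0]}]' | sed -n 2,4p; done
```

```text
tool_pos: [0.5042, 0.1691, 0.0441]
orientation: [180.0, -0.0, -104.4]
force: [-0.5, -0.1, -4.9]
tool_pos: [0.5043, 0.1692, 0.0435]
orientation: [-180.0, 0.0, -104.4]
force: [1.9, 0.5, -4.9]
tool_pos: [0.5044, 0.1693, 0.0428]
orientation: [-180.0, 0.0, -104.4]
force: [-0.3, 0.5, -4.6]
```

```bash
for i in 1 2 3; do python3 -m creep '[{"grip":0.7,"delta_pos":[0,0,0.008],"rotation":[0,0,0]},{"grip":0.7,"delta_pos":[0,0,0.008],"rotation":[0,0,0]}]' | sed -n 2,4p; done
```

```text
tool_pos: [0.5044, 0.1692, 0.0427]
orientation: [-180.0, 0.0, -104.4]
force: [-3.0, 0.2, 6.0]
tool_pos: [0.5044, 0.1693, 0.0427]
orientation: [-180.0, 0.0, -104.4]
force: [-6.1, -0.9, 15.3]
tool_pos: [0.5044, 0.1693, 0.0427]
orientation: [-180.0, 0.0, -104.4]
force: [-10.0, -1.4, 24.7]
```

Seated at the expected height (TCP 42.7 mm). I'll relax the push, release, and retreat.

```bash
python3 -m creep '[{"grip":0.7,"delta_pos":[0,0,-0.018],"rotation":[0,0,0]},{"grip":0.7,"delta_pos":[0,0,-0.018],"rotation":[0,0,0]}]' | sed -n 2,4p
python3 -m creep '[{"grip":0.25,"delta_pos":[0,0,0],"rotation":[0,0,0]},{"grip":0.2,"delta_pos":[0,0,0],"rotation":[0,0,0]},{"grip":0.1,"delta_pos":[0,0,0],"rotation":[0,0,0]},{"grip":0,"delta_pos":[0,0,0],"rotation":[0,0,0]},{"grip":0,"delta_pos":[0,0,0],"rotation":[0,0,0]}]'
python3 -m creep '[{"grip":0,"delta_pos":[0,0,-0.1],"rotation":[0,0,0]},{"grip":0,"delta_pos":[0,0,-0.3],"rotation":[0,0,0]},{"grip":0,"delta_pos":[0,0,-0.5],"rotation":[0,0,0]},{"grip":0,"delta_pos":[0,0,-0.75],"rotation":[0,0,0]},{"grip":0,"delta_pos":[0,0,-1],"rotation":[0,0,0]}]'
python3 -m creep '[{"grip":0,"delta_pos":[-0.3,0,-0.3],"rotation":[0,0,0]},{"grip":0,"delta_pos":[-0.6,0,-0.6],"rotation":[0,0,0]},{"grip":0,"delta_pos":[-0.8,0,-1],"rotation":[0,0,0]},{"grip":0,"delta_pos":[-0.8,0,-1],"rotation":[0,0,0]}]' | sed -n 1,4p
python3 - <<'E'
from h import *
s=snap('wrist'); cv2.imwrite('pics/w10.png',cv2.resize(s['color'][0:240,150:490,::-1],None,fx=2.3,fy=2.3))
E
```

```text
tool_pos: [0.5046, 0.1694, 0.0427]
orientation: [-180.0, 0.0, -104.4]
force: [-3.1, 1.6, 7.2]
clock: 26.2
tool_pos: [0.5044, 0.1691, 0.042]
orientation: [180.0, -0.0, -104.4]
force: [0.2, -0.8, -0.6]
opening: 0.0857
gripper_force: 0.0
clock: 26.7
tool_pos: [0.5042, 0.1691, 0.1437]
orientation: [-180.0, 0.0, -104.4]
force: [0.5, 0.9, -0.5]
opening: 0.0872
gripper_force: 0.0
clock: 27.1
tool_pos: [0.5271, 0.25, 0.2486]
orientation: [-179.6, 0.4, -104.3]
force: [0.4, -0.0, 0.1]
```

View pics/w10.png

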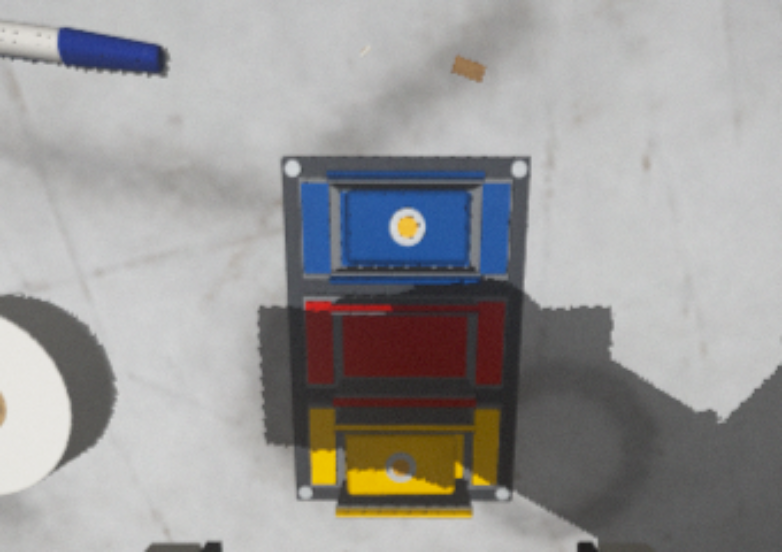

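The weight sits fully in the blue slot, centred between the walls at crop position (407,228). Handing in.

```bash
python3 -c "
from plant import ctrl
print(ctrl.close_job())"
```

```text
the job is handed in; nothing more can be done
None
```

The job is handed in at about 27 s of the 61 s limit: the weight came off the scale upright onto bare table, red, white and green were each pressed to their stop in that order without touching yellow, and the weight now stands upright and fully down in the blue slot.

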